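# Unstack the coin canisters onto their trays

## Task

The four coin canisters have been left piled in two stacks on the ledge: take the stacks apart and set each canister upright in the shallow black-rimmed tray of its own shape and size, standing flat inside the rim, the square ones turned in line with their trays' sides. Set them down rather than dropping them, tip none over, and leave the coin cup and the dome paperweight where they are.

Things in the scene. Friction and masses are not known exactly. Their poses are not given: they have to be found in the camera images.
- large_round: Large round coin canister, 64 mm diameter, 42 mm high, 0.28 to 0.56 kg. Closed canister, dark steel side, flat brass-coloured lid. Origin at the centre of its underside, z up. At the start it stands directly on the ledge and carries one of the two small canisters (which one varies).
- large_square: Large square coin canister, 58 x 58 mm, 42 mm high, 0.28 to 0.56 kg. Closed canister, dark steel side, flat brass-coloured lid. Origin at the centre of its underside, z up. x and y square to its sides. At the start it stands directly on the ledge and carries one of the two small canisters (which one varies).
- small_round: Small round coin canister, 40 mm diameter, 40 mm high, 0.12 to 0.26 kg. Closed canister, dark steel side, flat brass-coloured lid. Origin at the centre of its underside, z up. At the start it stands on the lid of one of the two large canisters, roughly central (which one varies).
- small_square: Small square coin canister, 36 x 36 mm, 40 mm high, 0.12 to 0.26 kg. Closed canister, dark steel side, flat brass-coloured lid. Origin at the centre of its underside, z up. x and y square to its sides. At the start it stands on the lid of one of the two large canisters, roughly central (which one varies).
- tray_large_round: Larger of the two round shallow trays with a black rim and a grey floor: 92 mm outside, 84 mm inside the rim. For the large round canister. Fixed on the ledge, turned differently each time; floor 3 mm above the ledge, rim 4 mm thick and 6 mm high above the ledge. Origin at its centre on the ledge surface (underside), z up.
- tray_large_square: Larger of the two square shallow trays with a black rim and a grey floor: 86 mm outside, 78 mm inside the rim. For the large square canister. Fixed on the ledge, turned differently each time; floor 3 mm above the ledge, rim 4 mm thick and 6 mm high above the ledge. Origin at its centre on the ledge surface (underside), z up. x and y square to its sides.
- tray_small_round: Smaller of the two round shallow trays with a black rim and a grey floor: 68 mm outside, 60 mm inside the rim. For the small round canister. Fixed on the ledge, turned differently each time; floor 3 mm above the ledge, rim 4 mm thick and 6 mm high above the ledge. Origin at its centre on the ledge surface (underside), z up.
- tray_small_square: Smaller of the two square shallow trays with a black rim and a grey floor: 64 mm outside, 56 mm inside the rim. For the small square canister. Fixed on the ledge, turned differently each time; floor 3 mm above the ledge, rim 4 mm thick and 6 mm high above the ledge. Origin at its centre on the ledge surface (underside), z up. x and y square to its sides.
- coin_cup: Black ceramic coin cup, open, loose, 66 mm across the rim, 60 mm high, standing among the canisters and trays. To be left where it is. Origin at the centre of its underside, z up.
- paperweight: Dome-shaped nickel paperweight, loose, 60 mm diameter, 30 mm high, standing among the canisters and trays. To be left where it is. Origin at the centre of its underside, z up.
Not all that is in view belongs to the job. Leave any blue or turquoise look-alike of the small_square alone.

How it is judged:
At the end, for the whole second after the job is handed in: Each canister released, at rest, upright (0.08 rad), flat on its own tray's floor (underside under 6 mm), centred to 11 mm (round) or 15 mm (square), squares within 0.26 rad of the tray's sides (any quarter turn); cup and paperweight upright within 20 mm of their start (horizontal distance between large_round and tray_large_round below 0.011 m and z of large_round in the frame of tray_large_round between 0 and 0.006 m and angle between each of large_round, large_square, small_round, small_square's own z axis and vertical below 0.08 rad and linear speed of each of large_round, large_square, small_round, small_square below 0.02 m/s and contact force between each of large_round, large_square, small_round, small_square and the fingers below 0.1 N and horizontal distance between large_square and tray_large_square below 0.015 m and z of large_square in the frame of tray_large_square between 0 and 0.006 m and (angle between the x axis of large_square and the x axis of tray_large_square, either way round below 0.26 rad or angle between the x axis of large_square and the y axis of tray_large_square, either way round below 0.26 rad) and horizontal distance between small_round and tray_small_round below 0.011 m and z of small_round in the frame of tray_small_round between 0 and 0.006 m and horizontal distance between small_square and tray_small_square below 0.015 m and z of small_square in the frame of tray_small_square between 0 and 0.006 m and (angle between the x axis of small_square and the x axis of tray_small_square, either way round below 0.26 rad or angle between the x axis of small_square and the y axis of tray_small_square, either way round below 0.26 rad) and distance of each of coin_cup, paperweight from where it was at the start of the episode below 0.02 m and angle between each of coin_cup, paperweight's own z axis and vertical below 0.1 rad); the robot touches nothing.
It fails at once if a canister is tipped over (angle between any of large_round, large_square, small_round, small_square's own z axis and vertical above 0.6 rad).
It fails at once if a canister is dropped: it falls freely, out of the fingers, faster than 0.6 m/s (a fall of about 18 mm) ((contact force between large_round and the fingers below 0.01 N and linear speed of large_round above 0.6 m/s) or (contact force between large_square and the fingers below 0.01 N and linear speed of large_square above 0.6 m/s) or (contact force between small_round and the fingers below 0.01 N and linear speed of small_round above 0.6 m/s) or (contact force between small_square and the fingers below 0.01 N and linear speed of small_square above 0.6 m/s)).
It fails at once if the coin cup or the paperweight is pushed more than 20 mm from its place or tipped over ((distance of coin_cup from where it was at the start of the episode above 0.02 m or angle between coin_cup's own z axis and vertical above 0.5 rad) or (distance of paperweight from where it was at the start of the episode above 0.02 m or angle between paperweight's own z axis and vertical above 0.5 rad)).
It also fails if it takes over 128 s, if anything falls off the work surface, if the arm or the gripper's body presses on something with over 40 N, if the wrist force passes 120 N, or if a joint passes its speed limit or range.

## Robot

A 7-joint arm with a two-finger parallel gripper is mounted at the origin on the work surface. World frame = base frame: x ahead of the robot, y to its left, z up, the work surface at z = 0. Lengths are in m, angles in rad, forces in N, time in s.
With the tool pointing down it reaches from about 0.425 to 0.875 m from the base axis. Payload 4.7 kg.
Tool frame: the origin (TCP) lies midway between the tips of the shut fingers; the grasp point (between the pads) lies 19 mm behind it; z points along the fingers, y is the line along which they close (so a half turn about z gives the same grasp; the last joint's range is limited). The gripper opens to 87 mm and grips with 3 to 60 N. Pads are 19 mm wide; open, the fingers measure 117 mm over their backs; the gripper's body (75 mm by 190 mm) begins 51 mm behind the grasp point.
Start: joints at [-1.093, 0.321, -0.07, 1.45, 0.023, 1.371, -0.057], TCP at [0.291, 0.581, 0.223] pointing down, gripper open.
Joint ranges: [-2.86, 2.86], [-0.3, 2.09], [-1.38, 1.24], [0.06, 2.45], [-1.56, 4.7], [0.09, 2.05], [-2.69, 2.69]. Speed limits (rad/s): [2.57, 2.57, 3.14, 3.14, 3.14, 3.14, 3.14].

## Interface

Orientations are given as a unit quaternion [x, y, z, w].
In Python, from workcell import ctrl, vision, hand_in gives the robot as it stands. The module is installed in compiled form; this text tells all that it offers.
- The arm moves only by the tool carry_out, never from a script. Its argument "motion" is a list of rows, each an object with "delta_pos": the shift along the tool's x, y, z in units of 200 mm (1.0 is 200 mm), a list of three; "delta_rot": the turn, a rotation vector about the tool's x, y, z in units of 2 rad (1.0 is 2 rad), a list of three; "fingers": the opening, from 0 (shut) to 1 (fully open). A call has 1 to 5 rows; each row is the pose to reach, as a shift and turn from the pose commanded when the call began, along the tool's axes at that moment; what a row does not reach only later rows make up. A row lasts 1/8 s, in which the tool goes at most 62.5 mm and 10.7 degrees, less where a joint would pass 70% of its speed; a pose out of reach is approached as far as the arm can. A call with a number of a shift or a turn outside -1 to 1 is refused whole. A call with a gripper value outside its range is refused whole. The fingers move at their own pace and stop on an object; "newtons" is the grip in N (left out, the last holds). Time passes only in rows, so rows that repeat a pose let the fingers close. It gives the time, the measured TCP pose, the force, the opening and the grip force at its end, in the units of the state.
- ctrl.state(): the state, without advancing time (a new reading comes with each control period).
- vision.read_camera(name): name is "side" or "top"; returns the picture (420x560x3 uint8, red, green, blue); there is no depth.
- vision.calibration(name): a dict with "camera_matrix" (3x3 intrinsics, pixels), "R" (3x3) and "t" (3): a world point X has camera coordinates R X + t. Camera axes: x right, y down, z forward; pixel columns grow to the right and rows downward; lengths in m; the calibration is good to about 2 mm. A picture is of the moment at which its call begins. calibration takes no time and is no camera call.
- hand_in(): hands the job in; it is judged then, once.
The state is a dict: "time": time; "q": joint angles; "qd": joint speeds; "tau": joint torques, N m; "position": TCP position; "eef_rot": TCP orientation; "contact_force": force on the tool from outside, world axes, zero at the start; "moment": the same for the moment, N m; "gripper_width": opening from 0.0 (shut) to 1.0 (fully open); "gripper_force": force on a finger pad.
Only numpy, scipy, OpenCV 4.12 (cv2) and the standard library are available. Lean on these libraries where they do the work, as an engineer would, in place of code of your own. Each camera call takes 0.05 s, during which the arm holds its last target. There are 200 camera calls.

## Working session

There is one attempt and no reset: what is moved stays moved. The work goes in short steps, Python scripts to look and compute and a tool call to move; the robot and the scene stay as the last step left them, time stands still between calls to the robot, and variables do not carry over. Pictures are saved under pics/ and viewed, at most 14 in all, crops included, and the job is handed in when it is done.

Besides the shell and the picture viewer there is one more tool, called after "Emit:" as name(argument=value, ...) on one line, values as JSON. carry_out: Moves the arm, as the interface text tells. Shifts and turns lie within -1 to 1; 1 stands for 200 mm of shift or 2 rad of turn. Its arguments: {"type":"object","properties":{"motion":{"type":"array","items":{"type":"object","properties":{"delta_pos":{"type":"array","items":{"type":"number"}},"delta_rot":{"type":"array","items":{"type":"number"}},"fingers":{"type":"number"}}}},"newtons":{"type":"number"}},"required":["motion"]}

```bash
mkdir -p pics && python3 - <<'E'
from workcell import ctrl, vision
import cv2, numpy as np
for n in("top","side"):
    im=vision.read_camera(n); cv2.imwrite(f"pics/{n}0.png",cv2.cvtColor(im,cv2.COLOR_RGB2BGR))
    c=vision.calibration(n); R=np.array(c["R"]);t=np.array(c["t"]); print(n,np.round(c["camera_matrix"],1).tolist(),np.round(R,3).tolist(),(-R.T@t).round(3))
s=ctrl.state(); print({k:np.round(v,3).tolist() for k,v in s.items()})
E
```

```text
top [[465.2, 0.0, 284.1], [0.0, 465.2, 212.4], [0.0, 0.0, 1.0]] [[0.029, -1.0, -0.005], [-0.998, -0.028, -0.053], [0.052, 0.007, -0.999]] [ 0.414 -0.06   1.043]
side [[506.2, 0.0, 274.7], [0.0, 506.2, 203.3], [0.0, 0.0, 1.0]] [[0.869, -0.494, 0.013], [-0.278, -0.51, -0.814], [0.408, 0.704, -0.581]] [-0.089 -0.994  0.846]
{'time': 0.1, 'q': [-1.093, 0.322, -0.07, 1.452, 0.023, 1.371, -0.057], 'qd': [-0.001, -0.005, -0.002, -0.004, -0.002, -0.0, 0.001], 'tau': [0.0, -49.258, -0.406, -31.34, -0.064, 0.039, 0.0], 'position': [0.291, 0.581, 0.222], 'eef_rot': [0.23, 0.973, -0.001, -0.0], 'contact_force': [0.531, 0.645, -0.953], 'moment': [-0.012, -0.027, -0.051], 'gripper_force': 0.0, 'gripper_width': 1.004}
```

View pics/top0.png

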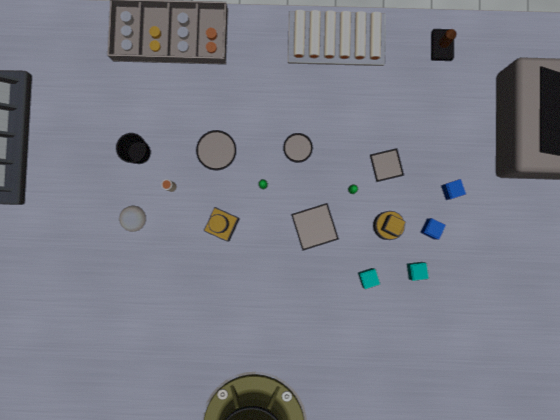

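View pics/side0.png

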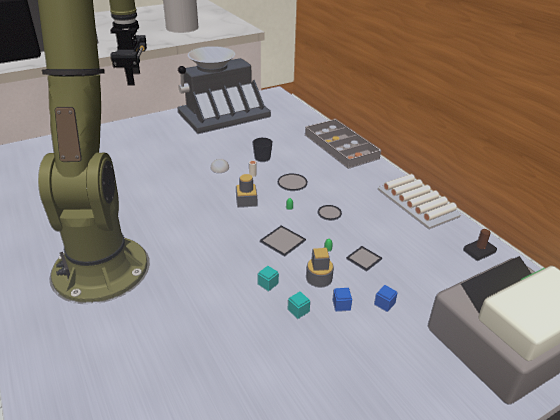

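The top view shows small_round on large_square at about (220,224) and small_square on large_round at about (390,225). The trays are at (216,150) large round, (298,148) small round, (387,165) small square and (315,227) large square. The cup is at (133,148), the paperweight at (132,218), and the blue and teal blocks stand to the right. The side view agrees, so next I'll zoom in on the stacks and measure the trays.

```bash
cat > h.py <<'E'
import cv2, numpy as np
from workcell import ctrl, vision
def cast(n,uv,z):
    c=vision.calibration(n);K,R,t=(np.array(c[k]) for k in("camera_matrix","R","t"))
    uv=np.atleast_2d(np.asarray(uv,float)); C=-R.T@t
    d=np.c_[uv,np.ones(len(uv))]@np.linalg.inv(K).T@R
    return (C+d*((z-C[2])/d[:,2])[:,None])[:,:2]
def proj(n,X):
    c=vision.calibration(n);K,R,t=(np.array(c[k]) for k in("camera_matrix","R","t"))
    p=K@(R@np.asarray(X,float)+t); return p[:2]/p[2]
def blobs(mask,amin=60):
    cs,_=cv2.findContours(mask.astype(np.uint8),cv2.RETR_EXTERNAL,cv2.CHAIN_APPROX_NONE)
    return [c[:,0] for c in cs if cv2.contourArea(c)>amin]
def fit(n,c,z):
    w=cast(n,c,z).astype(np.float32)*1000
    (cx,cy),r=cv2.minEnclosingCircle(w); (rx,ry),(a,b),ang=cv2.minAreaRect(w)
    return dict(px=c.mean(0).round(1).tolist(),circ=(round(cx,1),round(cy,1),round(r,1)),rect=(round(rx,1),round(ry,1),round(a,1),round(b,1),round(ang,1)))
E
python3 - <<'E'
from h import *
im=cv2.cvtColor(cv2.imread("pics/top0.png"),cv2.COLOR_BGR2RGB); hsv=cv2.cvtColor(im,cv2.COLOR_RGB2HSV)
dark=(im.max(2)<60); dark[:100]=0; dark[300:]=0; dark[:,:100]=0; dark[:,480:]=0
for c in blobs(dark,100): print("dark",fit("top",c,.006))
br=(hsv[...,0]>12)&(hsv[...,0]<30)&(hsv[...,1]>120)&(hsv[...,2]>60)
br[:120]=0;br[300:]=0
for c in blobs(br): print("brass",fit("top",c,.042), im[c[:,1],c[:,0]].mean(0).round())
a=cv2.resize(im[200:250,195:245],None,fx=8,fy=8,interpolation=0);b=cv2.resize(im[200:250,365:415],None,fx=8,fy=8,interpolation=0)
cv2.imwrite("pics/z0.png",cv2.cvtColor(np.hstack([a,b]),cv2.COLOR_RGB2BGR))
E
```

```text
dark {'px': [297.4, 147.3], 'circ': (616.0, -78.6, 32.8), 'rect': (616.5, -78.6, 63.5, 60.8, 1.6)}
dark {'px': [132.5, 148.8], 'circ': (601.8, 291.8, 39.9), 'rect': (600.7, 292.8, 77.6, 63.5, 47.0)}
brass {'px': [389.1, 225.3], 'circ': (446.1, -282.2, 29.9), 'rect': (445.9, -282.4, 55.9, 58.1, 1.6)} [118.  95.  47.]
brass {'px': [220.2, 223.6], 'circ': (438.4, 83.6, 35.8), 'rect': (438.1, 83.6, 52.8, 52.8, 67.2)} [127. 103.  51.]
```

View pics/z0.png

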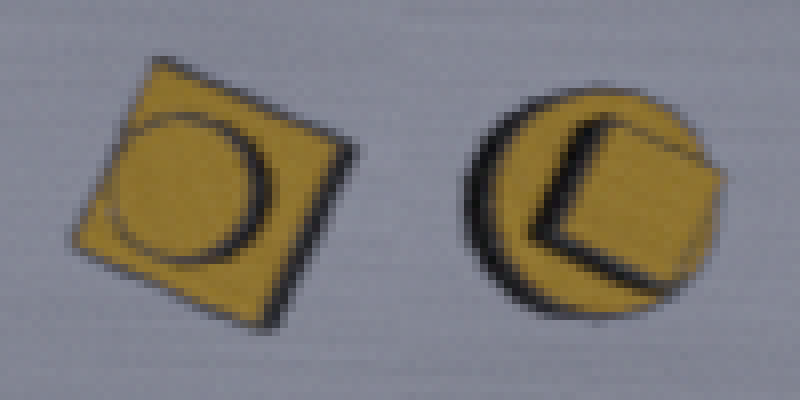

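Zoomed in, the small round lid is centred near pixel (217.2,223.2). The small square lid is centred near (394.8,225.0), with its top edge running about 25° down to the right.

```bash
python3 - <<'E'
from h import *
im=cv2.cvtColor(cv2.imread("pics/top0.png"),cv2.COLOR_BGR2RGB).astype(int)
m=(im[...,2]-im[...,0]<6)|(im.max(2)<95); m[:110]=0;m[310:]=0;m[:,:110]=0;m[:,480:]=0
for c in blobs(m,150): print(fit("top",c,.006))
print("sr",cast("top",[217.2,223.2],.082)); print("ss",cast("top",[394.8,225],.082), cast("top",[[391,214.5],[404.7,221]],.082))
q=lambda x,y,p=8:(400*(x==1)+0)
# side refinement: brass blobs in side view
s=cv2.cvtColor(cv2.imread("pics/side0.png"),cv2.COLOR_BGR2HSV)
print("side proj sr",proj("side",[*cast("top",[217.2,223.2],.082)[0],.082]),"ss",proj("side",[*cast("top",[394.8,225],.082)[0],.082]))
b=(s[...,0]>12)&(s[...,0]<30)&(s[...,1]>120)&(s[...,2]>60);b[:160]=0;b[300:]=0;b[:,350:]=0;b[:,:200]=0
for c in blobs(b,30): x,y,w,h=cv2.boundingRect(c); print(x,y,w,h)
i=cv2.imread("pics/side0.png"); z=[cv2.resize(i[y:y+50,x:x+50],None,fx=8,fy=8,interpolation=0) for x,y in((222,165),(295,240))]; cv2.imwrite("pics/z1.png",np.hstack(z))
E
```

```text
{'px': [388.7, 224.9], 'circ': (446.9, -287.1, 36.8), 'rect': (446.9, -287.1, 62.4, 71.4, 1.6)}
{'px': [221.1, 224.0], 'circ': (439.2, 87.2, 40.6), 'rect': (438.1, 86.7, 63.1, 58.8, 67.3)}
{'px': [132.2, 218.2], 'circ': (445.5, 286.7, 29.8), 'rect': (445.1, 286.8, 55.9, 58.4, 1.6)}
{'px': [314.3, 226.3], 'circ': (440.0, -121.2, 58.7), 'rect': (439.3, -121.2, 85.4, 85.1, 18.9)}
{'px': [386.3, 164.7], 'circ': (582.0, -278.9, 43.7), 'rect': (582.0, -278.8, 63.8, 63.8, 15.0)}
{'px': [297.5, 147.1], 'circ': (615.9, -78.1, 33.8), 'rect': (615.4, -78.7, 65.8, 65.2, 1.6)}
{'px': [132.6, 148.9], 'circ': (602.7, 290.9, 40.9), 'rect': (604.1, 291.8, 68.2, 77.2, 1.6)}
{'px': [215.9, 149.9], 'circ': (605.2, 105.5, 46.1), 'rect': (604.7, 105.7, 90.9, 87.9, 2.0)}
sr [[0.43808053 0.08446782]]
ss [[ 0.44479266 -0.28240049]] [[ 0.46626767 -0.27421105]
 [ 0.45363179 -0.30267489]]
side proj sr [244.61466526 176.74452715] ss [319.43295314 251.57907196]
308 260 25 15
314 248 15 10
237 184 19 12
240 175 12 7
```

View pics/z1.png

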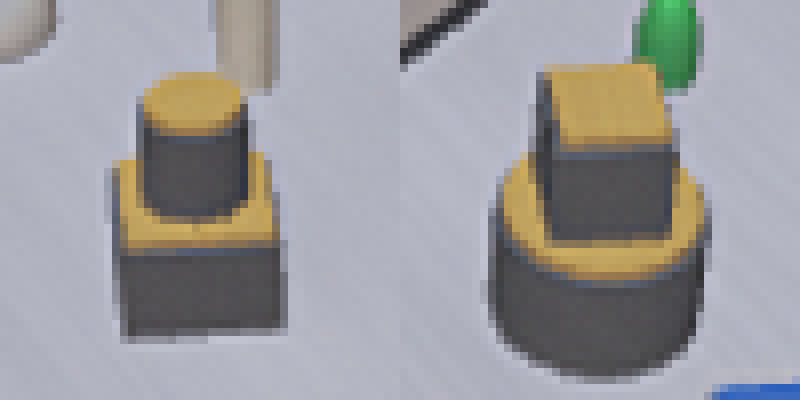

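```bash
cat > go.py <<'E'
# usage: go.py x,y,z,yaw ... (mm, deg) : print one call per waypoint, from measured pose, z axis down
import sys, numpy as np
from scipy.spatial.transform import Rotation as Ro
from workcell import ctrl
s=ctrl.state(); p=np.array(s["position"]); r=Ro.from_quat(s["eef_rot"])
y=r.as_matrix()[:,1]; print("t",round(s["time"],2),"at",(p*1000).round(1),"yaw",round(np.degrees(np.arctan2(y[1],y[0])),1),"w",round(float(s["gripper_width"]),3),"F",np.round(s["contact_force"],1))
for a in sys.argv[1:]:
    x,yy,z,w=map(float,a.split(",")); P=np.array([x,yy,z])/1000; w=np.radians(w)
    Y=[np.cos(w),np.sin(w),0]; Z=[0,0,-1]; T=Ro.from_matrix(np.c_[np.cross(Y,Z),Y,Z])
    dp=r.as_matrix().T@(P-p)/.2; dr=(r.inv()*T).as_rotvec()
    print(a,"pos",dp.round(3).tolist(),"rot",(dr/2).round(3).tolist(),"rows",round(max(np.linalg.norm(dp)*200/62.5,np.degrees(np.linalg.norm(dr))/10.7),1)); p,r=P,T
E
python3 go.py 380,330,215,37 438,84.5,200,11 438,84.5,52,11 438,84.5,200,11 520,0,180,11 615.7,-78.4,130,11 615.7,-78.4,16,11
```

```text
t 0.1 at [290.6 580.9 221.6] yaw 63.4 w 1.004 F [ 0.5  0.6 -1. ]
380,330,215,37 pos [-0.961, -0.922, 0.035] rot [-0.001, 0.0, 0.231] rows 4.3
438,84.5,200,11 pos [-1.155, -0.507, 0.075] rot [0.0, 0.0, 0.227] rows 4.0
438,84.5,52,11 pos [0.0, 0.0, 0.74] rot [0.0, 0.0, 0.0] rows 2.4
438,84.5,200,11 pos [0.0, 0.0, -0.74] rot [0.0, 0.0, 0.0] rows 2.4
520,0,180,11 pos [-0.493, 0.322, 0.1] rot [0.0, 0.0, 0.0] rows 1.9
615.7,-78.4,130,11 pos [-0.476, 0.395, 0.25] rot [0.0, 0.0, 0.0] rows 2.1
615.7,-78.4,16,11 pos [0.0, 0.0, 0.57] rot [0.0, 0.0, 0.0] rows 1.8
```

Emit:
carry_out(motion=[{"delta_pos":[-0.96,-0.92,0.035],"delta_rot":[0,0,0.23],"fingers":1},{"delta_pos":[-0.96,-0.92,0.035],"delta_rot":[0,0,0.23],"fingers":1},{"delta_pos":[-0.96,-0.92,0.035],"delta_rot":[0,0,0.23],"fingers":1},{"delta_pos":[-0.96,-0.92,0.035],"delta_rot":[0,0,0.23],"fingers":1},{"delta_pos":[-0.96,-0.92,0.035],"delta_rot":[0,0,0.23],"fingers":1}], newtons=25)

```text
time: 0.72
position: [0.3821, 0.3263, 0.2154]
eef_rot: [0.449, 0.894, -0.0, 0.0]
contact_force: [0.7, 0.4, -0.7]
gripper_width: 0.998
gripper_force: 0.0
```

Emit:
carry_out(motion=[{"delta_pos":[-0.95,-0.42,0.075],"delta_rot":[0,0,0.227],"fingers":1},{"delta_pos":[-0.95,-0.42,0.075],"delta_rot":[0,0,0.227],"fingers":1},{"delta_pos":[-0.95,-0.42,0.075],"delta_rot":[0,0,0.227],"fingers":1},{"delta_pos":[-0.95,-0.42,0.075],"delta_rot":[0,0,0.227],"fingers":1},{"delta_pos":[-0.95,-0.42,0.075],"delta_rot":[0,0,0.227],"fingers":1}])

```text
time: 1.35
position: [0.4279, 0.1279, 0.2005]
eef_rot: [0.637, 0.771, 0.0, -0.0]
contact_force: [-0.3, 0.1, -0.1]
gripper_width: 1.004
gripper_force: 0.0
```

```bash
python3 go.py 438,84.5,120,11 438,84.5,52,11
```

```text
t 1.35 at [427.9 127.9 200.5] yaw 10.9 w 1.004 F [-0.3  0.1 -0.1]
438,84.5,120,11 pos [-0.223, 0.009, 0.402] rot [-0.0, -0.0, -0.001] rows 1.5
438,84.5,52,11 pos [0.0, 0.0, 0.34] rot [0.0, 0.0, 0.0] rows 1.1
```

Emit:
carry_out(motion=[{"delta_pos":[-0.223,0.009,0.2],"delta_rot":[0,0,0],"fingers":1},{"delta_pos":[-0.223,0.009,0.402],"delta_rot":[0,0,0],"fingers":1},{"delta_pos":[-0.223,0.009,0.402],"delta_rot":[0,0,0],"fingers":1},{"delta_pos":[-0.223,0.009,0.402],"delta_rot":[0,0,0],"fingers":1}])

```text
time: 1.85
position: [0.4387, 0.0872, 0.1214]
eef_rot: [0.635, 0.773, 0.001, 0.0]
contact_force: [0.4, 0.3, -0.1]
gripper_width: 1.001
gripper_force: 0.0
```

Emit:
carry_out(motion=[{"delta_pos":[0,0,0.1],"delta_rot":[0,0,0],"fingers":1},{"delta_pos":[0,0,0.2],"delta_rot":[0,0,0],"fingers":1},{"delta_pos":[0,0,0.34],"delta_rot":[0,0,0],"fingers":1},{"delta_pos":[0,0,0.34],"delta_rot":[0,0,0],"fingers":1}])

```text
time: 2.35
position: [0.4377, 0.0862, 0.0523]
eef_rot: [0.635, 0.772, -0.0, -0.0]
contact_force: [-0.0, -0.1, -0.5]
gripper_width: 1.0
gripper_force: 0.0
```

Emit:
carry_out(motion=[{"delta_pos":[0,0,0],"delta_rot":[0,0,0],"fingers":0.7},{"delta_pos":[0,0,0],"delta_rot":[0,0,0],"fingers":0.5},{"delta_pos":[0,0,0],"delta_rot":[0,0,0],"fingers":0.3},{"delta_pos":[0,0,0],"delta_rot":[0,0,0],"fingers":0.3},{"delta_pos":[0,0,0],"delta_rot":[0,0,0],"fingers":0.3}])

```text
time: 2.98
position: [0.4381, 0.0852, 0.0523]
eef_rot: [0.636, 0.772, 0.0, 0.0]
contact_force: [-0.1, 0.0, 0.2]
gripper_width: 0.515
gripper_force: 0.0
```

```bash
python3 go.py 438,84.5,200,11 520,0,180,11 615.7,-78.4,130,11 615.7,-78.4,16,11
```

```text
t 2.98 at [438.1  85.2  52.3] yaw 11.1 w 0.515 F [-0.1  0.   0.2]
438,84.5,200,11 pos [-0.003, -0.001, -0.739] rot [0.0, -0.0, 0.001] rows 2.4
520,0,180,11 pos [-0.493, 0.322, 0.1] rot [0.0, 0.0, 0.0] rows 1.9
615.7,-78.4,130,11 pos [-0.476, 0.395, 0.25] rot [0.0, 0.0, 0.0] rows 2.1
615.7,-78.4,16,11 pos [0.0, 0.0, 0.57] rot [0.0, 0.0, 0.0] rows 1.8
```

Gripper still closing; continue.

Emit:
carry_out(motion=[{"fingers":0.3,"delta_pos":[0,0,0],"delta_rot":[0,0,0]},{"fingers":0.3,"delta_pos":[0,0,0],"delta_rot":[0,0,0]},{"fingers":0.3,"delta_pos":[0,0,0],"delta_rot":[0,0,0]},{"fingers":0.3,"delta_pos":[0,0,0],"delta_rot":[0,0,0]}])

```text
time: 3.48
position: [0.4383, 0.0853, 0.0523]
eef_rot: [0.636, 0.772, 0.0, 0.0]
contact_force: [1.6, -0.4, 0.3]
gripper_width: 0.461
gripper_force: 25.0
```

Emit:
carry_out(motion=[{"fingers":0.3,"delta_pos":[0,0,-0.1],"delta_rot":[0,0,0]},{"fingers":0.3,"delta_pos":[0,0,-0.3],"delta_rot":[0,0,0]},{"fingers":0.3,"delta_pos":[0,0,-0.55],"delta_rot":[0,0,0]},{"fingers":0.3,"delta_pos":[0,0,-0.74],"delta_rot":[0,0,0]},{"fingers":0.3,"delta_pos":[0,0,-0.74],"delta_rot":[0,0,0]}])

```text
time: 4.1
position: [0.4396, 0.0857, 0.2027]
eef_rot: [0.636, 0.772, 0.002, 0.001]
contact_force: [0.3, -0.2, -2.4]
gripper_width: 0.451
gripper_force: 25.0
```

Emit:
carry_out(motion=[{"fingers":0.3,"delta_pos":[-0.25,0.16,0.05],"delta_rot":[0,0,0]},{"fingers":0.3,"delta_pos":[-0.49,0.32,0.1],"delta_rot":[0,0,0]},{"fingers":0.3,"delta_pos":[-0.73,0.52,0.2],"delta_rot":[0,0,0]},{"fingers":0.3,"delta_pos":[-0.96,0.71,0.35],"delta_rot":[0,0,0]},{"fingers":0.3,"delta_pos":[-0.96,0.71,0.35],"delta_rot":[0,0,0]}])

```text
time: 4.72
position: [0.6122, -0.0799, 0.1238]
eef_rot: [0.638, 0.77, -0.005, -0.002]
contact_force: [-0.6, 0.8, -2.5]
gripper_width: 0.45
gripper_force: 25.0
```

```bash
python3 go.py 615.7,-78.4,60,11 615.7,-78.4,15,11
```

```text
t 4.72 at [612.2 -79.9 123.8] yaw 10.8 w 0.45 F [-0.6  0.8 -2.5]
615.7,-78.4,60,11 pos [0.005, 0.022, 0.319] rot [-0.005, 0.001, -0.002] rows 1.0
615.7,-78.4,15,11 pos [0.0, 0.0, 0.225] rot [0.0, 0.0, 0.0] rows 0.7
```

Emit:
carry_out(motion=[{"fingers":0.3,"delta_pos":[0,0,0.15],"delta_rot":[0,0,0]},{"fingers":0.3,"delta_pos":[0,0,0.3],"delta_rot":[0,0,0]},{"fingers":0.3,"delta_pos":[0,0,0.3],"delta_rot":[0,0,0]},{"fingers":0.3,"delta_pos":[0,0,0.3],"delta_rot":[0,0,0]},{"fingers":0.3,"delta_pos":[0,0,0.3],"delta_rot":[0,0,0]}])

```text
time: 5.35
position: [0.6152, -0.0758, 0.0719]
eef_rot: [0.636, 0.772, 0.001, 0.001]
contact_force: [0.6, -0.5, -2.1]
gripper_width: 0.453
gripper_force: 25.0
```

```bash
python3 go.py 615.7,-78.4,30,11 615.7,-78.4,14.5,11
```

```text
t 5.35 at [615.2 -75.8  71.9] yaw 11.1 w 0.453 F [ 0.6 -0.5 -2.1]
615.7,-78.4,30,11 pos [-0.013, -0.001, 0.209] rot [0.001, 0.0, 0.001] rows 0.7
615.7,-78.4,14.5,11 pos [0.0, 0.0, 0.077] rot [0.0, 0.0, 0.0] rows 0.2
```

Emit:
carry_out(motion=[{"fingers":0.3,"delta_pos":[-0.012,0,0.1],"delta_rot":[0,0,0]},{"fingers":0.3,"delta_pos":[-0.012,0,0.2],"delta_rot":[0,0,0]},{"fingers":0.3,"delta_pos":[-0.012,0,0.27],"delta_rot":[0,0,0]},{"fingers":0.3,"delta_pos":[-0.012,0,0.287],"delta_rot":[0,0,0]},{"fingers":0.3,"delta_pos":[-0.012,0,0.287],"delta_rot":[0,0,0]}])

```text
time: 5.98
position: [0.6135, -0.0783, 0.0126]
eef_rot: [0.636, 0.772, -0.001, -0.001]
contact_force: [-5.0, 0.6, 4.9]
gripper_width: 0.451
gripper_force: 25.0
```

Emit:
carry_out(motion=[{"fingers":0.3,"delta_pos":[0,0,0],"delta_rot":[0,0,0]},{"fingers":0.3,"delta_pos":[0,0,0],"delta_rot":[0,0,0]}])

```text
time: 6.22
position: [0.6136, -0.0782, 0.0126]
eef_rot: [0.636, 0.772, -0.001, -0.001]
contact_force: [-4.0, 1.5, 5.0]
gripper_width: 0.453
gripper_force: 25.0
```

```bash
python3 go.py 615.7,-78.4,13.5,11
```

```text
t 6.22 at [613.6 -78.2  12.6] yaw 11.1 w 0.453 F [-4.   1.5  5. ]
615.7,-78.4,13.5,11 pos [-0.003, 0.01, -0.004] rot [-0.001, -0.001, 0.0] rows 0.0
```

Emit:
carry_out(motion=[{"fingers":0.55,"delta_pos":[0,0,0],"delta_rot":[0,0,0]},{"fingers":0.8,"delta_pos":[0,0,0],"delta_rot":[0,0,0]},{"fingers":0.9,"delta_pos":[0,0,0],"delta_rot":[0,0,0]},{"fingers":0.9,"delta_pos":[0,0,0],"delta_rot":[0,0,0]},{"fingers":1,"delta_pos":[0,0,0],"delta_rot":[0,0,0]}])

```text
time: 6.85
position: [0.6148, -0.0783, 0.0127]
eef_rot: [0.636, 0.772, 0.0, 0.0]
contact_force: [-0.5, 0.1, 0.3]
gripper_width: 0.916
gripper_force: 0.0
```

Emit:
carry_out(motion=[{"fingers":1,"delta_pos":[0,0,-0.2],"delta_rot":[0,0,0]},{"fingers":1,"delta_pos":[0,0,-0.5],"delta_rot":[0,0,0]},{"fingers":1,"delta_pos":[0,0,-0.75],"delta_rot":[0,0,0]},{"fingers":1,"delta_pos":[0,0,-0.75],"delta_rot":[0,0,0]},{"fingers":1,"delta_pos":[0,0,-0.75],"delta_rot":[0,0,0]}])

```text
time: 7.48
position: [0.6144, -0.0781, 0.1623]
eef_rot: [0.636, 0.772, 0.0, -0.0]
contact_force: [-0.7, 0.2, -0.3]
gripper_width: 1.006
gripper_force: 0.0
```

```bash
python3 go.py 530,-180,170,-8 444.8,-282.4,150,-23.9
```

```text
t 7.47 at [614.4 -78.1 162.3] yaw 11.1 w 1.006 F [-0.7  0.2 -0.3]
530,-180,170,-8 pos [-0.419, -0.512, -0.039] rot [-0.0, -0.0, 0.166] rows 2.1
444.8,-282.4,150,-23.9 pos [-0.566, -0.351, 0.1] rot [0.0, 0.0, 0.139] rows 2.2
```

Emit:
carry_out(motion=[{"fingers":1,"delta_pos":[-0.42,-0.51,-0.04],"delta_rot":[0,0,0.166]},{"fingers":1,"delta_pos":[-0.42,-0.51,-0.04],"delta_rot":[0,0,0.166]},{"fingers":1,"delta_pos":[-0.42,-0.51,-0.04],"delta_rot":[0,0,0.166]}])

```text
time: 7.85
position: [0.5265, -0.1851, 0.1695]
eef_rot: [0.757, 0.653, -0.001, -0.001]
contact_force: [1.6, -0.1, -0.3]
gripper_width: 1.009
gripper_force: 0.0
```

Emit:
carry_out(motion=[{"fingers":1,"delta_pos":[-0.566,-0.351,0.1],"delta_rot":[0,0,0.139]},{"fingers":1,"delta_pos":[-0.566,-0.351,0.1],"delta_rot":[0,0,0.139]},{"fingers":1,"delta_pos":[-0.566,-0.351,0.1],"delta_rot":[0,0,0.139]},{"fingers":1,"delta_pos":[-0.566,-0.351,0.1],"delta_rot":[0,0,0.139]},{"fingers":1,"delta_pos":[-0.566,-0.351,0.1],"delta_rot":[0,0,0.139]}])

```text
time: 8.48
position: [0.4469, -0.2808, 0.1503]
eef_rot: [0.837, 0.547, -0.0, -0.0]
contact_force: [-0.2, -0.2, -0.6]
gripper_width: 0.997
gripper_force: 0.0
```

```bash
python3 go.py 444.8,-282.4,100,-23.9 444.8,-282.4,52,-23.9
```

```text
t 8.47 at [ 446.9 -280.8  150.3] yaw -23.7 w 0.997 F [-0.2 -0.2 -0.6]
444.8,-282.4,100,-23.9 pos [-0.012, -0.006, 0.252] rot [-0.0, -0.0, 0.002] rows 0.8
444.8,-282.4,52,-23.9 pos [0.0, 0.0, 0.24] rot [0.0, 0.0, 0.0] rows 0.8
```

Emit:
carry_out(motion=[{"fingers":1,"delta_pos":[-0.012,-0.006,0.12],"delta_rot":[0,0,0]},{"fingers":1,"delta_pos":[-0.012,-0.006,0.25],"delta_rot":[0,0,0]},{"fingers":1,"delta_pos":[-0.012,-0.006,0.38],"delta_rot":[0,0,0]},{"fingers":1,"delta_pos":[-0.012,-0.006,0.49],"delta_rot":[0,0,0]},{"fingers":1,"delta_pos":[-0.012,-0.006,0.49],"delta_rot":[0,0,0]}])

```text
time: 9.1
position: [0.4433, -0.2823, 0.0511]
eef_rot: [0.837, 0.547, -0.001, -0.002]
contact_force: [0.7, 0.1, 0.5]
gripper_width: 1.0
gripper_force: 0.0
```

Emit:
carry_out(motion=[{"fingers":0.6,"delta_pos":[0,0,0],"delta_rot":[0,0,0]},{"fingers":0.5,"delta_pos":[0,0,0],"delta_rot":[0,0,0]},{"fingers":0.25,"delta_pos":[0,0,0],"delta_rot":[0,0,0]},{"fingers":0.25,"delta_pos":[0,0,0],"delta_rot":[0,0,0]},{"fingers":0.25,"delta_pos":[0,0,0],"delta_rot":[0,0,0]}])

```text
time: 9.72
position: [0.4435, -0.2844, 0.0529]
eef_rot: [0.838, 0.545, 0.0, 0.0]
contact_force: [-0.3, 0.6, -0.0]
gripper_width: 0.516
gripper_force: 0.0
```

Emit:
carry_out(motion=[{"fingers":0.25,"delta_pos":[0,0,0],"delta_rot":[0,0,0]},{"fingers":0.25,"delta_pos":[0,0,0],"delta_rot":[0,0,0]},{"fingers":0.25,"delta_pos":[0,0,0],"delta_rot":[0,0,0]},{"fingers":0.25,"delta_pos":[0,0,0],"delta_rot":[0,0,0]},{"fingers":0.25,"delta_pos":[0,0,0],"delta_rot":[0,0,0]}])

```text
time: 10.35
position: [0.4437, -0.2846, 0.0529]
eef_rot: [0.838, 0.545, 0.0, 0.0]
contact_force: [2.0, -1.1, -0.4]
gripper_width: 0.414
gripper_force: 25.0
```

Emit:
carry_out(motion=[{"fingers":0.25,"delta_pos":[0,0,-0.1],"delta_rot":[0,0,0]},{"fingers":0.25,"delta_pos":[0,0,-0.3],"delta_rot":[0,0,0]},{"fingers":0.25,"delta_pos":[0,0,-0.5],"delta_rot":[0,0,0]},{"fingers":0.25,"delta_pos":[0,0,-0.5],"delta_rot":[0,0,0]},{"fingers":0.25,"delta_pos":[0,0,-0.5],"delta_rot":[0,0,0]}])

```text
time: 10.98
position: [0.4424, -0.2836, 0.1515]
eef_rot: [0.838, 0.545, -0.0, -0.001]
contact_force: [0.5, -0.1, -2.4]
gripper_width: 0.411
gripper_force: 25.0
```

```bash
python3 go.py 582,-279,120,15 582,-279,60,15
```

```text
t 10.97 at [ 442.4 -283.6  151.5] yaw -23.9 w 0.411 F [ 0.5 -0.1 -2.4]
582,-279,120,15 pos [0.304, 0.629, 0.156] rot [-0.001, -0.001, -0.339] rows 3.6
582,-279,60,15 pos [0.0, 0.0, 0.3] rot [0.0, 0.0, 0.0] rows 1.0
```

Emit:
carry_out(motion=[{"fingers":0.25,"delta_pos":[0.1,0.2,0],"delta_rot":[0,0,-0.09]},{"fingers":0.25,"delta_pos":[0.2,0.4,0],"delta_rot":[0,0,-0.18]},{"fingers":0.25,"delta_pos":[0.304,0.629,0.1],"delta_rot":[0,0,-0.26]},{"fingers":0.25,"delta_pos":[0.304,0.629,0.15],"delta_rot":[0,0,-0.339]},{"fingers":0.25,"delta_pos":[0.304,0.629,0.15],"delta_rot":[0,0,-0.339]}])

```text
time: 11.6
position: [0.5809, -0.2791, 0.1188]
eef_rot: [0.61, 0.793, -0.002, -0.003]
contact_force: [-0.5, 0.5, -2.3]
gripper_width: 0.414
gripper_force: 25.0
```

Emit:
carry_out(motion=[{"fingers":0.25,"delta_pos":[0,0,0.15],"delta_rot":[0,0,0]},{"fingers":0.25,"delta_pos":[0,0,0.3],"delta_rot":[0,0,0]},{"fingers":0.25,"delta_pos":[0,0,0.3],"delta_rot":[0,0,0]},{"fingers":0.25,"delta_pos":[0,0,0.3],"delta_rot":[0,0,0]},{"fingers":0.25,"delta_pos":[0,0,0.3],"delta_rot":[0,0,0]}])

```text
time: 12.22
position: [0.584, -0.2804, 0.0646]
eef_rot: [0.609, 0.793, 0.001, 0.001]
contact_force: [-0.9, 0.5, -3.4]
gripper_width: 0.408
gripper_force: 25.0
```

```bash
python3 go.py 582,-279,14,15
```

```text
t 12.22 at [ 584.  -280.4   64.6] yaw 14.9 w 0.408 F [-0.9  0.5 -3.4]
582,-279,14,15 pos [0.01, -0.008, 0.253] rot [0.001, 0.001, -0.001] rows 0.8
```

Emit:
carry_out(motion=[{"fingers":0.25,"delta_pos":[0.01,-0.008,0.1],"delta_rot":[0,0,0]},{"fingers":0.25,"delta_pos":[0.01,-0.008,0.18],"delta_rot":[0,0,0]},{"fingers":0.25,"delta_pos":[0.01,-0.008,0.23],"delta_rot":[0,0,0]},{"fingers":0.25,"delta_pos":[0.01,-0.008,0.248],"delta_rot":[0,0,0]},{"fingers":0.25,"delta_pos":[0.01,-0.008,0.248],"delta_rot":[0,0,0]}])

```text
time: 12.85
position: [0.5802, -0.2778, 0.0138]
eef_rot: [0.609, 0.793, 0.0, -0.001]
contact_force: [-4.4, 3.7, 7.5]
gripper_width: 0.41
gripper_force: 25.0
```

Emit:
carry_out(motion=[{"fingers":0.25,"delta_pos":[0,0,0],"delta_rot":[0,0,0]},{"fingers":0.25,"delta_pos":[0,0,0],"delta_rot":[0,0,0]},{"fingers":0.25,"delta_pos":[0,0,0],"delta_rot":[0,0,0]}])

```text
time: 13.22
position: [0.5802, -0.2777, 0.0137]
eef_rot: [0.609, 0.793, 0.0, -0.001]
contact_force: [-4.5, 2.5, 6.6]
gripper_width: 0.412
gripper_force: 25.0
```

On the floor. Release, rise and clear the view, then look.

Emit:
carry_out(motion=[{"fingers":0.55,"delta_pos":[0,0,0],"delta_rot":[0,0,0]},{"fingers":0.8,"delta_pos":[0,0,0],"delta_rot":[0,0,0]},{"fingers":0.9,"delta_pos":[0,0,0],"delta_rot":[0,0,0]},{"fingers":0.9,"delta_pos":[0,0,0],"delta_rot":[0,0,0]},{"fingers":1,"delta_pos":[0,0,0],"delta_rot":[0,0,0]}])

```text
time: 13.85
position: [0.5811, -0.2783, 0.0131]
eef_rot: [0.609, 0.793, 0.0, 0.0]
contact_force: [-0.1, -1.2, -1.3]
gripper_width: 0.897
gripper_force: 0.0
```

Emit:
carry_out(motion=[{"fingers":1,"delta_pos":[0,0,-0.2],"delta_rot":[0,0,0]},{"fingers":1,"delta_pos":[0,0,-0.5],"delta_rot":[0,0,0]},{"fingers":1,"delta_pos":[0,0,-0.9],"delta_rot":[0,0,0]},{"fingers":1,"delta_pos":[0,0,-0.9],"delta_rot":[0,0,0]},{"fingers":1,"delta_pos":[0,0,-0.9],"delta_rot":[0,0,0]}])

```text
time: 14.48
position: [0.5816, -0.2786, 0.1943]
eef_rot: [0.609, 0.793, 0.001, 0.001]
contact_force: [0.4, 0.4, -1.4]
gripper_width: 0.998
gripper_force: 0.0
```

```bash
python3 - <<'E'
from h import *
for n in("top","side"):
    im=vision.read_camera(n); cv2.imwrite(f"pics/{n}1.png",cv2.cvtColor(im,cv2.COLOR_RGB2BGR))
    hsv=cv2.cvtColor(im,cv2.COLOR_RGB2HSV)
    br=(hsv[...,0]>12)&(hsv[...,0]<30)&(hsv[...,1]>120)&(hsv[...,2]>60)&(hsv[...,2]<250); br[:120]=0;br[300:]=0
    for c in blobs(br): print(n,fit(n,c,.042), im[c[:,1],c[:,0]].mean(0).round())
E
```

```text
top {'px': [220.3, 223.8], 'circ': (437.6, 83.3, 35.7), 'rect': (438.1, 83.5, 52.6, 52.8, 67.3)} [150. 123.  61.]
top {'px': [388.0, 163.6], 'circ': (578.8, -274.8, 19.8), 'rect': (578.5, -275.0, 30.7, 31.2, 14.2)} [145. 119.  58.]
top {'px': [297.6, 145.5], 'circ': (612.7, -77.9, 17.3), 'rect': (612.7, -77.9, 32.9, 32.6, 1.6)} [149. 122.  62.]
side {'px': [319.8, 265.4], 'circ': (446.7, -286.6, 29.6), 'rect': (446.7, -285.9, 54.6, 57.5, 2.9)} [188. 156.  90.]
side {'px': [363.3, 245.7], 'circ': (579.9, -277.8, 20.9), 'rect': (579.5, -278.5, 30.6, 30.6, 15.1)} [185. 154.  89.]
side {'px': [246.0, 189.6], 'circ': (439.2, 79.2, 35.5), 'rect': (438.1, 78.4, 54.6, 51.0, 67.5)} [190. 159.  91.]
side {'px': [486.5, 184.7], 'circ': (1222.1, -229.8, 446.5), 'rect': (1129.3, -106.0, 874.9, 515.8, 35.7)} [132.  90.  57.]
side {'px': [352.5, 122.8], 'circ': (964.2, 275.4, 49.3), 'rect': (957.5, 262.8, 69.6, 89.7, 61.9)} [133.  89.  56.]
```

View pics/top1.png

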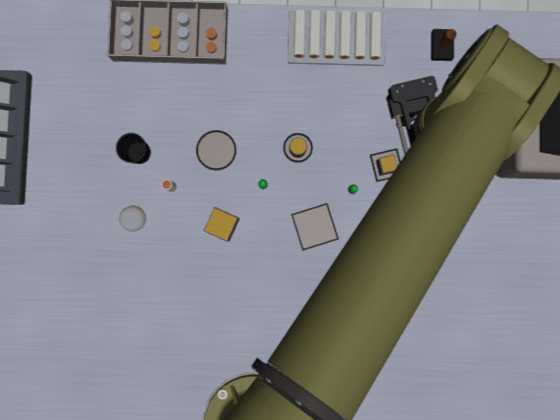

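Both small canisters stand inside their trays, at about (298,146) and (388,164). The large_square lid shows clear at (220,224), and the arm hides large_round. Next I'll pick up large_square.

```bash
python3 go.py 530,-110,180,30 460,40,150,55 438.3,81.5,130,67.3 438.3,81.5,13,67.3
```

```text
t 14.57 at [ 580.2 -277.6  191.2] yaw 15.0 w 1.003 F [ 0.7  0.2 -0.4]
530,-110,180,30 pos [0.874, -0.026, 0.058] rot [-0.001, -0.001, -0.131] rows 2.8
460,40,150,55 pos [0.825, 0.072, 0.15] rot [0.0, 0.0, -0.218] rows 2.7
438.3,81.5,130,67.3 pos [0.208, 0.108, 0.1] rot [0.0, 0.0, -0.107] rows 1.1
438.3,81.5,13,67.3 pos [0.0, 0.0, 0.585] rot [0.0, 0.0, 0.0] rows 1.9
```

Emit:
carry_out(motion=[{"fingers":1,"delta_pos":[0.874,-0.026,0.058],"delta_rot":[0,0,-0.13]},{"fingers":1,"delta_pos":[0.874,-0.026,0.058],"delta_rot":[0,0,-0.13]},{"fingers":1,"delta_pos":[0.874,-0.026,0.058],"delta_rot":[0,0,-0.13]},{"fingers":1,"delta_pos":[0.874,-0.026,0.058],"delta_rot":[0,0,-0.13]}], newtons=40)

```text
time: 15.08
position: [0.529, -0.105, 0.1788]
eef_rot: [0.498, 0.867, 0.0, -0.003]
contact_force: [-0.2, -1.0, -0.4]
gripper_width: 0.998
gripper_force: 0.0
```

Emit:
carry_out(motion=[{"fingers":1,"delta_pos":[0.825,0.072,0.1],"delta_rot":[0,0,-0.218]},{"fingers":1,"delta_pos":[0.825,0.072,0.1],"delta_rot":[0,0,-0.218]},{"fingers":1,"delta_pos":[0.825,0.072,0.1],"delta_rot":[0,0,-0.218]},{"fingers":1,"delta_pos":[0.825,0.072,0.1],"delta_rot":[0,0,-0.218]},{"fingers":1,"delta_pos":[0.825,0.072,0.1],"delta_rot":[0,0,-0.218]}])

```text
time: 15.7
position: [0.4613, 0.0381, 0.1607]
eef_rot: [0.303, 0.953, -0.001, -0.0]
contact_force: [0.6, -0.7, 0.5]
gripper_width: 0.999
gripper_force: 0.0
```

```bash
python3 go.py 438.3,81.5,130,67.3 438.3,81.5,13,67.3
```

```text
t 15.7 at [461.3  38.1 160.7] yaw 54.7 w 0.999 F [ 0.6 -0.7  0.5]
438.3,81.5,130,67.3 pos [0.219, 0.111, 0.153] rot [-0.001, -0.0, -0.11] rows 1.2
438.3,81.5,13,67.3 pos [0.0, 0.0, 0.585] rot [0.0, 0.0, 0.0] rows 1.9
```

Emit:
carry_out(motion=[{"fingers":1,"delta_pos":[0.219,0.111,0.3],"delta_rot":[0,0,-0.11]},{"fingers":1,"delta_pos":[0.219,0.111,0.3],"delta_rot":[0,0,-0.11]},{"fingers":1,"delta_pos":[0.219,0.111,0.4],"delta_rot":[0,0,-0.11]},{"fingers":1,"delta_pos":[0.219,0.111,0.4],"delta_rot":[0,0,-0.11]},{"fingers":1,"delta_pos":[0.219,0.111,0.4],"delta_rot":[0,0,-0.11]}])

```text
time: 16.32
position: [0.4393, 0.082, 0.0823]
eef_rot: [0.197, 0.98, 0.0, 0.001]
contact_force: [0.0, -0.1, 0.2]
gripper_width: 0.999
gripper_force: 0.0
```

```bash
python3 go.py 438.3,81.5,14,67.3
```

```text
t 16.32 at [439.3  82.   82.3] yaw 67.3 w 0.999 F [ 0.  -0.1  0.2]
438.3,81.5,14,67.3 pos [0.004, -0.004, 0.342] rot [0.0, 0.001, -0.0] rows 1.1
```

Emit:
carry_out(motion=[{"fingers":1,"delta_pos":[0.004,-0.004,0.12],"delta_rot":[0,0,0]},{"fingers":1,"delta_pos":[0.004,-0.004,0.22],"delta_rot":[0,0,0]},{"fingers":1,"delta_pos":[0.004,-0.004,0.34],"delta_rot":[0,0,0]},{"fingers":1,"delta_pos":[0.004,-0.004,0.34],"delta_rot":[0,0,0]},{"fingers":0.8,"delta_pos":[0.004,-0.004,0.34],"delta_rot":[0,0,0]}])

```text
time: 16.95
position: [0.4384, 0.0825, 0.0148]
eef_rot: [0.196, 0.981, 0.0, 0.001]
contact_force: [-0.0, 0.5, -0.7]
gripper_width: 0.95
gripper_force: 0.0
```

Emit:
carry_out(motion=[{"fingers":0.7,"delta_pos":[0,0,0],"delta_rot":[0,0,0]},{"fingers":0.5,"delta_pos":[0,0,0],"delta_rot":[0,0,0]},{"fingers":0.5,"delta_pos":[0,0,0],"delta_rot":[0,0,0]},{"fingers":0.5,"delta_pos":[0,0,0],"delta_rot":[0,0,0]},{"fingers":0.5,"delta_pos":[0,0,0],"delta_rot":[0,0,0]}])

```text
time: 17.58
position: [0.4378, 0.0831, 0.0141]
eef_rot: [0.196, 0.981, 0.001, 0.001]
contact_force: [0.6, 2.2, 5.3]
gripper_width: 0.664
gripper_force: 40.0
```

Emit:
carry_out(motion=[{"fingers":0.5,"delta_pos":[0,0,0],"delta_rot":[0,0,0]},{"fingers":0.5,"delta_pos":[0,0,0],"delta_rot":[0,0,0]},{"fingers":0.5,"delta_pos":[0,0,0],"delta_rot":[0,0,0]}])

```text
time: 17.95
position: [0.4378, 0.0831, 0.0142]
eef_rot: [0.196, 0.981, 0.001, 0.0]
contact_force: [0.1, 3.1, 5.6]
gripper_width: 0.66
gripper_force: 40.0
```

Emit:
carry_out(motion=[{"fingers":0.5,"delta_pos":[0,0,-0.1],"delta_rot":[0,0,0]},{"fingers":0.5,"delta_pos":[0,0,-0.25],"delta_rot":[0,0,0]},{"fingers":0.5,"delta_pos":[0,0,-0.45],"delta_rot":[0,0,0]},{"fingers":0.5,"delta_pos":[0,0,-0.45],"delta_rot":[0,0,0]},{"fingers":0.5,"delta_pos":[0,0,-0.45],"delta_rot":[0,0,0]}])

```text
time: 18.58
position: [0.4355, 0.0819, 0.1017]
eef_rot: [0.196, 0.981, -0.001, -0.001]
contact_force: [-1.2, 0.6, -5.4]
gripper_width: 0.666
gripper_force: 40.0
```

```bash
python3 go.py 445,-20,110,43 440,-121,90,18.9 440,-121,30,18.9
```

```text
t 18.57 at [435.5  81.9 101.7] yaw 67.4 w 0.666 F [-1.2  0.6 -5.4]
445,-20,110,43 pos [-0.239, -0.452, -0.041] rot [-0.001, -0.001, 0.213] rows 2.3
440,-121,90,18.9 pos [-0.352, -0.363, 0.1] rot [0.0, 0.0, 0.21] rows 2.3
440,-121,30,18.9 pos [0.0, 0.0, 0.3] rot [0.0, 0.0, 0.0] rows 1.0
```

Emit:
carry_out(motion=[{"fingers":0.5,"delta_pos":[-0.12,-0.22,0],"delta_rot":[0,0,0.07]},{"fingers":0.5,"delta_pos":[-0.24,-0.45,0],"delta_rot":[0,0,0.15]},{"fingers":0.5,"delta_pos":[-0.24,-0.45,0],"delta_rot":[0,0,0.213]},{"fingers":0.5,"delta_pos":[-0.24,-0.45,0],"delta_rot":[0,0,0.213]}])

```text
time: 19.08
position: [0.4452, -0.0196, 0.1015]
eef_rot: [0.398, 0.917, -0.001, -0.002]
contact_force: [0.7, 0.2, -4.2]
gripper_width: 0.667
gripper_force: 40.0
```

Emit:
carry_out(motion=[{"fingers":0.5,"delta_pos":[-0.18,-0.18,0],"delta_rot":[0,0,0.07]},{"fingers":0.5,"delta_pos":[-0.35,-0.36,0],"delta_rot":[0,0,0.15]},{"fingers":0.5,"delta_pos":[-0.35,-0.36,0],"delta_rot":[0,0,0.21]},{"fingers":0.5,"delta_pos":[-0.35,-0.36,0.15],"delta_rot":[0,0,0.21]},{"fingers":0.5,"delta_pos":[-0.35,-0.36,0.25],"delta_rot":[0,0,0.21]}])

```text
time: 19.7
position: [0.4407, -0.1182, 0.0514]
eef_rot: [0.579, 0.815, -0.001, -0.001]
contact_force: [-0.2, 0.5, -5.0]
gripper_width: 0.664
gripper_force: 40.0
```

Emit:
carry_out(motion=[{"fingers":0.5,"delta_pos":[0,0,0],"delta_rot":[0,0,0]},{"fingers":0.5,"delta_pos":[0,0,0],"delta_rot":[0,0,0]}])

```text
time: 19.95
position: [0.4424, -0.119, 0.0537]
eef_rot: [0.58, 0.815, -0.0, 0.0]
contact_force: [0.4, -0.4, -4.6]
gripper_width: 0.666
gripper_force: 40.0
```

```bash
python3 go.py 440,-121.2,17.2,18.9
```

```text
t 19.95 at [ 442.4 -119.    53.7] yaw 19.1 w 0.666 F [ 0.4 -0.4 -4.6]
440,-121.2,17.2,18.9 pos [-0.007, -0.015, 0.183] rot [-0.0, 0.0, 0.002] rows 0.6
```

Emit:
carry_out(motion=[{"fingers":0.5,"delta_pos":[-0.007,-0.015,0.07],"delta_rot":[0,0,0]},{"fingers":0.5,"delta_pos":[-0.007,-0.015,0.13],"delta_rot":[0,0,0]},{"fingers":0.5,"delta_pos":[-0.007,-0.015,0.165],"delta_rot":[0,0,0]},{"fingers":0.5,"delta_pos":[-0.007,-0.015,0.178],"delta_rot":[0,0,0]},{"fingers":0.5,"delta_pos":[-0.007,-0.015,0.178],"delta_rot":[0,0,0]}])

```text
time: 20.58
position: [0.4398, -0.1217, 0.0179]
eef_rot: [0.581, 0.814, -0.0, 0.0]
contact_force: [-0.2, 0.2, -3.5]
gripper_width: 0.663
gripper_force: 40.0
```

Emit:
carry_out(motion=[{"fingers":0.5,"delta_pos":[0,0,0],"delta_rot":[0,0,0]},{"fingers":0.5,"delta_pos":[0,0,0],"delta_rot":[0,0,0]},{"fingers":0.5,"delta_pos":[0,0,0],"delta_rot":[0,0,0]}])

```text
time: 20.95
position: [0.4399, -0.1216, 0.0181]
eef_rot: [0.581, 0.814, 0.0, 0.0]
contact_force: [-0.2, -0.9, -3.9]
gripper_width: 0.665
gripper_force: 40.0
```

Still about 1 mm up; ease down, then release.

Emit:
carry_out(motion=[{"fingers":0.5,"delta_pos":[0,0,0.005],"delta_rot":[0,0,0]},{"fingers":0.5,"delta_pos":[0,0,0.007],"delta_rot":[0,0,0]},{"fingers":0.5,"delta_pos":[0,0,0.007],"delta_rot":[0,0,0]}])

```text
time: 21.32
position: [0.4399, -0.1216, 0.0172]
eef_rot: [0.581, 0.814, 0.0, -0.0]
contact_force: [-3.9, -0.1, 5.7]
gripper_width: 0.665
gripper_force: 40.0
```

Emit:
carry_out(motion=[{"fingers":0.75,"delta_pos":[0,0,0],"delta_rot":[0,0,0]},{"fingers":0.9,"delta_pos":[0,0,0],"delta_rot":[0,0,0]},{"fingers":1,"delta_pos":[0,0,0],"delta_rot":[0,0,0]},{"fingers":1,"delta_pos":[0,0,0],"delta_rot":[0,0,0]},{"fingers":1,"delta_pos":[0,0,0],"delta_rot":[0,0,0]}])

```text
time: 21.95
position: [0.4398, -0.1216, 0.0166]
eef_rot: [0.581, 0.814, 0.0, 0.0]
contact_force: [0.5, 0.0, 0.2]
gripper_width: 0.99
gripper_force: 0.0
```

Emit:
carry_out(motion=[{"fingers":1,"delta_pos":[0,0,-0.15],"delta_rot":[0,0,0]},{"fingers":1,"delta_pos":[0,0,-0.4],"delta_rot":[0,0,0]},{"fingers":1,"delta_pos":[0,0,-0.7],"delta_rot":[0,0,0]},{"fingers":1,"delta_pos":[0,0,-0.7],"delta_rot":[0,0,0]},{"fingers":1,"delta_pos":[0,0,-0.7],"delta_rot":[0,0,0]}])

```text
time: 22.58
position: [0.4394, -0.1215, 0.1562]
eef_rot: [0.581, 0.814, 0.0, -0.0]
contact_force: [0.7, 0.3, -0.8]
gripper_width: 1.001
gripper_force: 0.0
```

```bash
python3 - <<'E'
from h import *
for n in("top","side"):
    im=vision.read_camera(n); cv2.imwrite(f"pics/{n}2.png",cv2.cvtColor(im,cv2.COLOR_RGB2BGR))
    hsv=cv2.cvtColor(im,cv2.COLOR_RGB2HSV)
    br=(hsv[...,0]>12)&(hsv[...,0]<30)&(hsv[...,1]>120)&(hsv[...,2]>60)&(hsv[...,2]<250); br[:160 if n=="side" else 120]=0;br[300:]=0;br[:,430:]=0
    for c in blobs(br): print(n,fit(n,c,.042))
im=cv2.imread("pics/top2.png")[...,::-1]; hsv=cv2.cvtColor(im.copy(),cv2.COLOR_RGB2HSV)
m=(hsv[...,0]>75)&(hsv[...,0]<125)&(hsv[...,1]>150); m[:150]=0
for c in blobs(m,50): print("blk",fit("top",c,.036))
E
python3 go.py 445.8,-284,150,-45
```

```text
top {'px': [393.8, 225.8], 'circ': (445.8, -281.5, 29.3), 'rect': (443.8, -292.7, 34.9, 58.4, 79.7)}
top {'px': [388.0, 163.6], 'circ': (578.8, -274.8, 19.8), 'rect': (578.4, -274.6, 30.9, 30.5, 14.9)}
top {'px': [297.6, 145.5], 'circ': (612.7, -77.9, 17.3), 'rect': (612.7, -77.9, 32.9, 32.6, 1.6)}
side {'px': [319.8, 265.4], 'circ': (446.7, -286.6, 29.6), 'rect': (446.7, -285.9, 54.6, 57.5, 2.9)}
side {'px': [363.3, 245.7], 'circ': (579.9, -277.8, 20.9), 'rect': (579.5, -278.5, 30.6, 30.6, 15.1)}
side {'px': [282.5, 228.0], 'circ': (440.2, -124.2, 35.1), 'rect': (441.1, -122.8, 53.3, 52.9, 19.2)}
side {'px': [424.1, 166.1], 'circ': (974.3, -79.0, 53.1), 'rect': (963.9, -69.6, 105.5, 45.4, 46.4)}
blk {'px': [417.6, 270.9], 'circ': (348.7, -343.4, 25.1), 'rect': (348.7, -343.3, 36.1, 40.3, 8.0)}
blk {'px': [432.8, 228.3], 'circ': (441.1, -375.6, 25.0), 'rect': (441.7, -375.4, 40.2, 36.0, 64.9)}
blk {'px': [453.2, 189.2], 'circ': (527.9, -418.1, 25.0), 'rect': (527.4, -418.1, 32.9, 43.1, 20.0)}
t 22.68 at [ 438.6 -121.4  155.1] yaw 19.0 w 1.0 F [ 0.3 -0.2  0.3]
445.8,-284,150,-45 pos [-0.781, -0.23, 0.025] rot [-0.001, 0.0, 0.558] rows 6.0
```

View pics/side2.png

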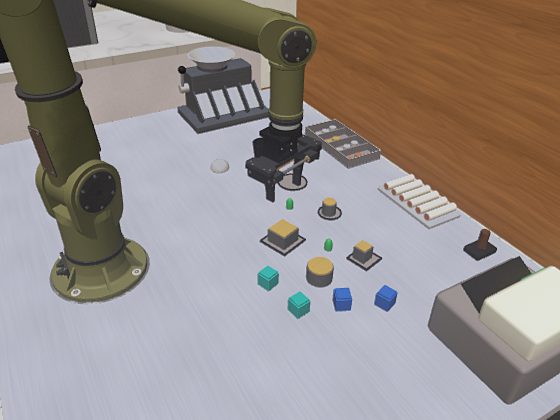

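large_square sits in its tray at (283,228) in the side view, and large_round stands free at (320,265). I'll pick up large_round with the fingers along world x, clear of the cubes.

```bash
python3 go.py 446,-284,120,0 446,-284,60,0
```

```text
t 22.68 at [ 438.6 -121.4  155.1] yaw 19.0 w 1.0 F [ 0.3 -0.2  0.3]
446,-284,120,0 pos [-0.781, -0.229, 0.175] rot [-0.001, -0.0, 0.166] rows 2.7
446,-284,60,0 pos [0.0, 0.0, 0.3] rot [0.0, 0.0, 0.0] rows 1.0
```

Emit:
carry_out(motion=[{"fingers":1,"delta_pos":[-0.4,-0.12,0],"delta_rot":[0,0,0.08]},{"fingers":1,"delta_pos":[-0.78,-0.23,0.05],"delta_rot":[0,0,0.166]},{"fingers":1,"delta_pos":[-0.78,-0.23,0.175],"delta_rot":[0,0,0.166]},{"fingers":1,"delta_pos":[-0.78,-0.23,0.3],"delta_rot":[0,0,0.166]},{"fingers":1,"delta_pos":[-0.78,-0.23,0.3],"delta_rot":[0,0,0.166]}])

```text
time: 23.3
position: [0.4441, -0.2834, 0.0934]
eef_rot: [0.708, 0.706, -0.002, -0.003]
contact_force: [-0.4, 0.6, -0.0]
gripper_width: 0.999
gripper_force: 0.0
```

Emit:
carry_out(motion=[{"fingers":1,"delta_pos":[0,0,0],"delta_rot":[0,0,0]},{"fingers":1,"delta_pos":[0,0,0],"delta_rot":[0,0,0]}])

```text
time: 23.55
position: [0.4478, -0.2838, 0.0975]
eef_rot: [0.707, 0.707, 0.001, 0.001]
contact_force: [-0.2, -0.2, 0.2]
gripper_width: 1.003
gripper_force: 0.0
```

```bash
python3 go.py 446,-284,14,0
```

```text
t 23.55 at [ 447.8 -283.8   97.5] yaw 0.0 w 1.003 F [-0.2 -0.2  0.2]
446,-284,14,0 pos [-0.001, -0.01, 0.417] rot [0.001, 0.0, 0.0] rows 1.3
```

Emit:
carry_out(motion=[{"fingers":1,"delta_pos":[0,-0.007,0.12],"delta_rot":[0,0,0]},{"fingers":1,"delta_pos":[0,-0.007,0.24],"delta_rot":[0,0,0]},{"fingers":1,"delta_pos":[0,-0.007,0.35],"delta_rot":[0,0,0]},{"fingers":1,"delta_pos":[0,-0.007,0.41],"delta_rot":[0,0,0]},{"fingers":1,"delta_pos":[0,-0.007,0.41],"delta_rot":[0,0,0]}])

```text
time: 24.18
position: [0.4455, -0.2838, 0.0145]
eef_rot: [0.707, 0.707, -0.0, -0.0]
contact_force: [0.3, 0.4, 0.3]
gripper_width: 0.998
gripper_force: 0.0
```

Emit:
carry_out(motion=[{"fingers":0.8,"delta_pos":[0,0,0],"delta_rot":[0,0,0]},{"fingers":0.7,"delta_pos":[0,0,0],"delta_rot":[0,0,0]},{"fingers":0.55,"delta_pos":[0,0,0],"delta_rot":[0,0,0]},{"fingers":0.55,"delta_pos":[0,0,0],"delta_rot":[0,0,0]},{"fingers":0.55,"delta_pos":[0,0,0],"delta_rot":[0,0,0]}])

```text
time: 24.8
position: [0.4465, -0.2843, 0.0151]
eef_rot: [0.707, 0.707, 0.0, 0.001]
contact_force: [0.6, 0.9, 3.1]
gripper_width: 0.729
gripper_force: 40.0
```

Emit:
carry_out(motion=[{"fingers":0.55,"delta_pos":[0,0,0],"delta_rot":[0,0,0]},{"fingers":0.55,"delta_pos":[0,0,0],"delta_rot":[0,0,0]},{"fingers":0.55,"delta_pos":[0,0,0],"delta_rot":[0,0,0]}])

```text
time: 25.18
position: [0.4465, -0.2843, 0.0151]
eef_rot: [0.707, 0.707, 0.0, 0.001]
contact_force: [3.2, 1.0, 5.2]
gripper_width: 0.725
gripper_force: 40.0
```

Emit:
carry_out(motion=[{"fingers":0.55,"delta_pos":[0,0,-0.1],"delta_rot":[0,0,0]},{"fingers":0.55,"delta_pos":[0,0,-0.3],"delta_rot":[0,0,0]},{"fingers":0.55,"delta_pos":[0,0,-0.55],"delta_rot":[0,0,0]},{"fingers":0.55,"delta_pos":[0.05,0.02,-0.6],"delta_rot":[0,0,0]},{"fingers":0.55,"delta_pos":[0.2,0.08,-0.6],"delta_rot":[0,0,0]}])

```text
time: 25.8
position: [0.4602, -0.2448, 0.1345]
eef_rot: [0.709, 0.705, -0.0, -0.0]
contact_force: [-0.4, 0.7, -6.3]
gripper_width: 0.731
gripper_force: 40.0
```

Emit:
carry_out(motion=[{"fingers":0.55,"delta_pos":[0.22,0.09,0],"delta_rot":[0,0,0]},{"fingers":0.55,"delta_pos":[0.44,0.18,0],"delta_rot":[0,0,0]},{"fingers":0.55,"delta_pos":[0.66,0.27,0],"delta_rot":[0,0,0]},{"fingers":0.55,"delta_pos":[0.88,0.36,0],"delta_rot":[0,0,0]},{"fingers":0.55,"delta_pos":[1,0.41,0],"delta_rot":[0,0,0]}])

```text
time: 26.42
position: [0.5423, -0.0399, 0.1322]
eef_rot: [0.706, 0.708, -0.001, -0.002]
contact_force: [-0.1, -0.0, -5.1]
gripper_width: 0.727
gripper_force: 40.0
```

```bash
python3 go.py 605,105.6,110,0 605,105.6,50,0
```

```text
t 26.43 at [542.3 -39.9 132.2] yaw 0.2 w 0.727 F [-0.1 -0.  -5.1]
605,105.6,110,0 pos [0.726, 0.316, 0.11] rot [-0.002, -0.0, 0.002] rows 2.6
605,105.6,50,0 pos [0.0, 0.0, 0.3] rot [0.0, 0.0, 0.0] rows 1.0
```

Emit:
carry_out(motion=[{"fingers":0.55,"delta_pos":[0.22,0.09,0],"delta_rot":[0,0,0]},{"fingers":0.55,"delta_pos":[0.44,0.19,0],"delta_rot":[0,0,0]},{"fingers":0.55,"delta_pos":[0.63,0.27,0.05],"delta_rot":[0,0,0]},{"fingers":0.55,"delta_pos":[0.72,0.315,0.15],"delta_rot":[0,0,0]},{"fingers":0.55,"delta_pos":[0.72,0.315,0.3],"delta_rot":[0,0,0]}])

```text
time: 27.05
position: [0.6057, 0.1035, 0.072]
eef_rot: [0.706, 0.708, -0.001, -0.001]
contact_force: [-0.8, -0.7, -5.9]
gripper_width: 0.728
gripper_force: 40.0
```

Emit:
carry_out(motion=[{"fingers":0.55,"delta_pos":[0,0,0],"delta_rot":[0,0,0]},{"fingers":0.55,"delta_pos":[0,0,0.05],"delta_rot":[0,0,0]},{"fingers":0.55,"delta_pos":[0,0,0.1],"delta_rot":[0,0,0]},{"fingers":0.55,"delta_pos":[0,0,0.1],"delta_rot":[0,0,0]},{"fingers":0.55,"delta_pos":[0,0,0.1],"delta_rot":[0,0,0]}])

```text
time: 27.68
position: [0.6073, 0.0997, 0.0551]
eef_rot: [0.708, 0.707, 0.0, 0.0]
contact_force: [0.3, -0.5, -6.0]
gripper_width: 0.725
gripper_force: 40.0
```

```bash
python3 go.py 605,105.6,18.1,0; python3 - <<'E'
from h import *
for n in("top","side"):
    im=vision.read_camera(n); cv2.imwrite(f"pics/{n}3.png",cv2.cvtColor(im,cv2.COLOR_RGB2BGR))
i=[cv2.imread("pics/top3.png")[110:190,170:260],cv2.imread("pics/side3.png")[120:200,245:335]]
cv2.imwrite("pics/z3.png",np.hstack([cv2.resize(a,(396,352),interpolation=0) for a in i]))
E
```

```text
t 27.68 at [607.3  99.7  55.1] yaw -0.1 w 0.725 F [ 0.3 -0.5 -6. ]
605,105.6,18.1,0 pos [0.029, -0.011, 0.185] rot [0.0, -0.0, -0.001] rows 0.6
```

View pics/z3.png

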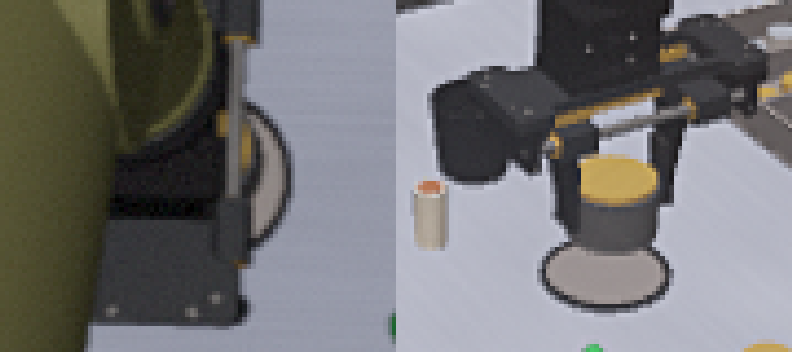

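The crop shows the lid at about (295.3,160.9) and the tray at about (292.1,181.9) in the side image. I'll compare the two there.

```bash
python3 - <<'E'
from h import *
print(cast("side",[295.3,160.9],.082),cast("side",[292.1,181.9],.006))
im=cv2.imread("pics/side0.png").astype(int)[...,::-1]
m=(im[...,2]-im[...,0]<6)|(im.max(2)<95); m[:165]=0;m[225:]=0;m[:,265:];m[:,:270]=0;m[:,350:]=0
for c in blobs(m,100): print(fit("side",c,.006))
E
```

```text
[[0.60847564 0.09080488]] [[0.60408217 0.09697573]]
{'px': [329.3, 212.1], 'circ': (615.5, -83.8, 35.0), 'rect': (616.1, -84.1, 65.9, 64.3, 61.4)}
{'px': [292.2, 181.7], 'circ': (605.4, 99.0, 47.2), 'rect': (604.3, 97.4, 89.0, 86.2, 61.5)}
```

Emit:
carry_out(motion=[{"fingers":0.55,"delta_pos":[0.016,-0.007,0.05],"delta_rot":[0,0,0]},{"fingers":0.55,"delta_pos":[0.032,-0.014,0.1],"delta_rot":[0,0,0]},{"fingers":0.55,"delta_pos":[0.032,-0.014,0.15],"delta_rot":[0,0,0]},{"fingers":0.55,"delta_pos":[0.032,-0.014,0.18],"delta_rot":[0,0,0]},{"fingers":0.55,"delta_pos":[0.032,-0.014,0.18],"delta_rot":[0,0,0]}])

```text
time: 28.4
position: [0.6042, 0.1059, 0.0184]
eef_rot: [0.708, 0.707, -0.0, 0.0]
contact_force: [0.8, -0.3, -5.5]
gripper_width: 0.725
gripper_force: 40.0
```

Emit:
carry_out(motion=[{"fingers":0.55,"delta_pos":[0,0,0],"delta_rot":[0,0,0]},{"fingers":0.55,"delta_pos":[0,0,0],"delta_rot":[0,0,0]},{"fingers":0.55,"delta_pos":[0,0,0],"delta_rot":[0,0,0]}])

```text
time: 28.78
position: [0.6042, 0.1061, 0.0186]
eef_rot: [0.707, 0.707, 0.0, 0.0]
contact_force: [0.9, -0.5, -6.1]
gripper_width: 0.728
gripper_force: 40.0
```

Half a millimetre up; ease down, release, rise and swing aside for a look.

Emit:
carry_out(motion=[{"fingers":0.55,"delta_pos":[0,0,0.004],"delta_rot":[0,0,0]},{"fingers":0.55,"delta_pos":[0,0,0.006],"delta_rot":[0,0,0]},{"fingers":0.55,"delta_pos":[0,0,0.006],"delta_rot":[0,0,0]}])

```text
time: 29.15
position: [0.6043, 0.1062, 0.0181]
eef_rot: [0.707, 0.707, 0.0, -0.0]
contact_force: [-2.9, -0.6, 3.5]
gripper_width: 0.726
gripper_force: 40.0
```

Emit:
carry_out(motion=[{"fingers":0.8,"delta_pos":[0,0,0],"delta_rot":[0,0,0]},{"fingers":0.9,"delta_pos":[0,0,0],"delta_rot":[0,0,0]},{"fingers":1,"delta_pos":[0,0,0],"delta_rot":[0,0,0]},{"fingers":1,"delta_pos":[0,0,0],"delta_rot":[0,0,0]},{"fingers":1,"delta_pos":[0,0,0],"delta_rot":[0,0,0]}])

```text
time: 29.78
position: [0.6042, 0.1061, 0.0173]
eef_rot: [0.707, 0.707, 0.0, 0.0]
contact_force: [-0.1, 0.6, 0.6]
gripper_width: 0.997
gripper_force: 0.0
```

Emit:
carry_out(motion=[{"fingers":1,"delta_pos":[0,0,-0.15],"delta_rot":[0,0,0]},{"fingers":1,"delta_pos":[0,0,-0.4],"delta_rot":[0,0,0]},{"fingers":1,"delta_pos":[0,0,-0.7],"delta_rot":[0,0,0]},{"fingers":1,"delta_pos":[0,0,-0.95],"delta_rot":[0,0,0]},{"fingers":1,"delta_pos":[0,0,-0.95],"delta_rot":[0,0,0]}])

```text
time: 30.4
position: [0.607, 0.1063, 0.2125]
eef_rot: [0.708, 0.707, 0.004, 0.002]
contact_force: [0.5, -0.4, -0.3]
gripper_width: 1.002
gripper_force: 0.0
```

Emit:
carry_out(motion=[{"fingers":1,"delta_pos":[1,-0.6,0],"delta_rot":[0,0,0]},{"fingers":1,"delta_pos":[1,-0.6,0],"delta_rot":[0,0,0]},{"fingers":1,"delta_pos":[1,-0.6,0],"delta_rot":[0,0,0]},{"fingers":1,"delta_pos":[1,-0.6,0],"delta_rot":[0,0,0]},{"fingers":1,"delta_pos":[1,-0.6,0],"delta_rot":[0,0,0]}])

```text
time: 31.02
position: [0.4805, 0.3109, 0.2058]
eef_rot: [0.704, 0.71, -0.001, -0.001]
contact_force: [0.3, -0.5, -0.8]
gripper_width: 0.996
gripper_force: 0.0
```

Emit:
carry_out(motion=[{"fingers":1,"delta_pos":[1,-0.6,0],"delta_rot":[0,0,-0.3]},{"fingers":1,"delta_pos":[1,-0.6,0],"delta_rot":[0,0,-0.3]},{"fingers":1,"delta_pos":[1,-0.6,0],"delta_rot":[0,0,-0.3]},{"fingers":1,"delta_pos":[1,-0.6,0],"delta_rot":[0,0,-0.3]},{"fingers":1,"delta_pos":[1,-0.6,0],"delta_rot":[0,0,-0.3]}])

```text
time: 31.65
position: [0.3611, 0.5092, 0.2056]
eef_rot: [0.464, 0.886, -0.001, -0.001]
contact_force: [0.8, 0.4, -1.1]
gripper_width: 0.998
gripper_force: 0.0
```

```bash
python3 - <<'E'
from h import *
for n in("top","side"):
    im=vision.read_camera(n); cv2.imwrite(f"pics/{n}4.png",cv2.cvtColor(im,cv2.COLOR_RGB2BGR))
    hsv=cv2.cvtColor(im,cv2.COLOR_RGB2HSV)
    br=(hsv[...,0]>12)&(hsv[...,0]<30)&(hsv[...,1]>120)&(hsv[...,2]>60)&(hsv[...,2]<250); br[:160 if n=="side" else 120]=0;br[300:]=0;br[:,430:]=0
    for c in blobs(br): print(n,fit(n,c,.044))
    m=(im[...,2].astype(int)-im[...,0]<6)&(im.max(2)>100)
im=cv2.imread("pics/top4.png").astype(int)[...,::-1]
m=(im[...,2]-im[...,0]<6)|(im.max(2)<95); m[:110]=0;m[310:]=0;m[:,:110]=0;m[:,480:]=0
for c in blobs(m,150): print(fit("top",c,.006))
E
```

```text
top {'px': [315.6, 225.8], 'circ': (439.6, -121.5, 35.5), 'rect': (439.4, -121.3, 52.5, 52.7, 18.7)}
top {'px': [388.2, 163.7], 'circ': (577.6, -274.5, 20.3), 'rect': (578.2, -274.5, 30.8, 31.0, 14.9)}
top {'px': [297.6, 145.5], 'circ': (612.3, -77.9, 17.3), 'rect': (612.3, -77.9, 32.8, 32.5, 1.6)}
top {'px': [211.6, 147.1], 'circ': (604.0, 108.0, 30.2), 'rect': (604.0, 108.5, 56.9, 58.7, 1.6)}
side {'px': [363.3, 245.7], 'circ': (578.2, -279.6, 20.8), 'rect': (578.1, -280.3, 30.5, 30.4, 15.9)}
side {'px': [282.5, 228.0], 'circ': (438.9, -126.3, 35.0), 'rect': (439.7, -125.0, 53.1, 52.7, 19.2)}
side {'px': [291.3, 170.4], 'circ': (603.7, 102.8, 29.5), 'rect': (602.8, 103.0, 51.2, 54.6, 61.6)}
{'px': [132.2, 218.2], 'circ': (445.5, 286.7, 29.8), 'rect': (445.1, 286.8, 55.9, 58.4, 1.6)}
{'px': [314.4, 226.1], 'circ': (439.6, -121.3, 58.9), 'rect': (439.3, -121.2, 85.4, 85.1, 18.9)}
{'px': [386.3, 164.7], 'circ': (582.0, -278.9, 43.7), 'rect': (582.1, -278.7, 64.0, 63.8, 14.9)}
{'px': [297.5, 147.1], 'circ': (615.9, -78.1, 33.8), 'rect': (615.4, -78.7, 65.8, 65.2, 1.6)}
{'px': [132.6, 148.9], 'circ': (602.7, 290.9, 40.9), 'rect': (604.1, 291.8, 68.2, 77.2, 1.6)}
{'px': [215.9, 149.9], 'circ': (605.1, 105.2, 45.8), 'rect': (604.7, 105.7, 90.9, 87.9, 2.0)}
```

View pics/top4.png

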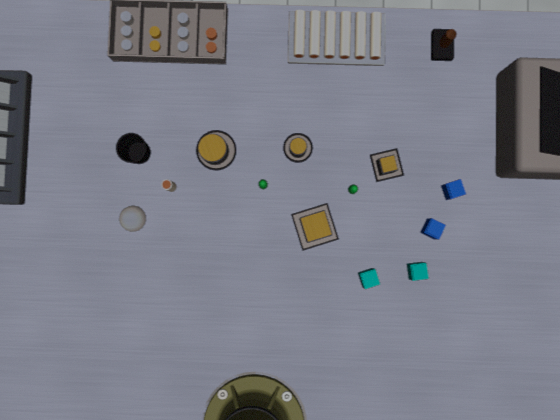

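View pics/side4.png

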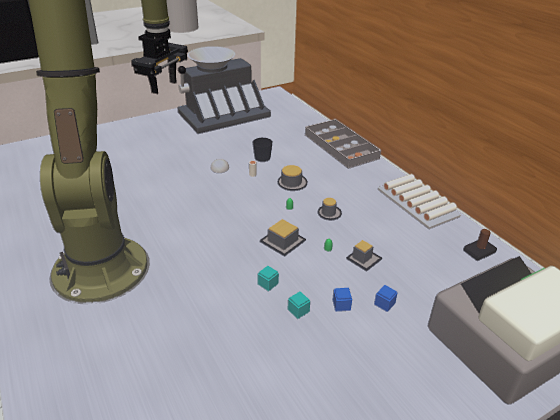

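All four canisters stand in their own trays, at most about 6 mm off centre and with the squares in line: (212,148), (298,146), (388,164) and (316,226). The cup and paperweight haven't moved, so I'll hand in.

```bash
python3 -c "
from workcell import hand_in; print(hand_in())"
```

```text
the job is handed in; nothing more can be done
None
```

I handed the job in at about 32 s of the 128 s limit: the last pictures show all four canisters upright in their own trays (at most about 6 mm off centre, squares in line) and the cup and paperweight unmoved, but the hand-in returned no verdict.

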